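# Refit the lint filter of a bench drying unit

## Task

The drying unit's lint filter has been cleaned and lies beside the unit. Put it back: hold it tilted, push its two tongues in under the unit's lip, swing the grip end down and press until the spring catch snaps over its edge and the filter lies flat and fully home, then let go. The filter bay floats on rubber and may stand several millimetres off centre, so feel for where it stands; be gentle with the plastic (a thumb's push of 10 to 20 N is plenty, and forcing or jamming it with more than 40 N cracks it), and leave the small things round it where they are.

Things in the scene. Friction and masses are not known exactly. Their poses are not given: they have to be found in the camera images.
- drying_unit: Low white bench-top drying unit, casing 267 x 214 mm, fixed. Origin: on the worktop under the middle of the opening in its top; x runs from its catch side (casing -137 mm) to its lip side (+130 mm), y across, z up; casing rim at z = 70 mm. In the opening a moulded filter bay floats on rubber and has settled up to 7 mm off the middle in x and in y (not turned): see bay_mean.
- bay_mean (a point): Where the middle of the filter bay, at ledge height, would be if it stood central; axes as the unit's. The true middle is up to 7 mm off in x and y, must be felt or seen, and stays put in handling. About the true middle: walls at x and y = +-76.5, +-67.5 mm, deck 14 mm above the ledges the filter rests on, grille between the ledges. The filter's origin ends there within 2 mm.
- lip_mean (a point): Lower front edge of the lip if the bay stood central: 76.5 mm in +x from the bay's middle, 12.5 mm above the ledges (z = 78.5 mm of the unit). The lip is a straight bar along y over the far end of the bay, +-80 mm, top at z = 88 mm. The pocket under it is 12.5 mm high and runs 16.5 mm in +x to a solid wall.
- catch (a joint): Spring catch at the middle of the bay's -x edge, 40 mm wide: slide in m, 0 = sprung out (rest), up to 0.008 pushed back to the unit's -x; 3 N preload, 500 N/m. Its nose stands 5.5 mm into the bay: flat underside 11 mm above the ledges, ramp up and back to 26 mm, so an edge pushed down past it (some 4 to 8 N) moves it back and it then springs out over the edge.
- lint_filter: Flat grey filter frame with gauze, 150 x 130 x 10 mm, 0.15 to 0.23 kg, lying right way up. Origin: centre of its underside; x points to the tongue end, z up. Two tongues, 26 mm wide at y = +-38 mm, z = 0 to 5 mm, stick out at the +x end (x = 75 to 89 mm). An upright finger grip stands near the other end: x = -66 to -18 mm, 12 mm thick in y, top at z = 36 mm; pinch it across y.
- filter_tongues (a point): Midway between the two tongue tips, at half their thickness (filter frame x = 89, z = 2.5 mm). The tongues go under the lip only with the filter tilted about 15 to 30 degrees, tongue end low.
- filter_grip (a point): Middle of the top of the finger grip (filter frame x = -42, z = 36 mm).
- filter_catch_edge (a point): Middle of the filter's top edge at the grip end (filter frame x = -75, z = 10 mm), which the catch holds down.
- lint_roller: Lint roller, 234 mm long, 48 mm thick, lying on the worktop on the other side of the unit; a bystander. Origin: under its middle, length along its y.
- tape_measure: Round tape measure, 52 mm, 18 mm high, behind the unit, to the right; a bystander. Origin: centre of its underside.
- spool: Thread spool, 33 mm wide, 46 mm high, behind the unit; a bystander. Origin: centre of its underside.
- timer: Kitchen timer with a dial, 68 mm, 49 mm high, behind and to the right of the unit; a bystander. Origin: centre of its underside.

How it is judged:
By the outcome, as a careful person would: the job done as asked, in the order asked, and still so for the second after the job is handed in, with the robot touching nothing.
It also fails if it takes over 61 s, if anything falls off the work surface, if the arm or the gripper's body presses on something with over 40 N, if the wrist force passes 120 N, or if a joint passes its speed limit or range.

## Robot

A 6-joint arm with a two-finger parallel gripper is mounted at the origin on a cart in front of the work surface, level with it; the furniture and walls round the work are solid. World frame = base frame: x ahead of the robot, y to its left, z up, the work surface at z = 0. Lengths are in m, angles in rad, forces in N, time in s.
With the tool pointing down it reaches from about 0.325 to 0.9 m from the base axis. Payload 6.1 kg.
Tool frame: the origin (TCP) lies midway between the tips of the shut fingers; the grasp point (between the pads) lies 19 mm behind it; z points along the fingers, y is the line along which they close (so a half turn about z gives the same grasp; the last joint's range is limited). The gripper opens to 85 mm and grips with 20 to 120 N. Pads are 22 mm wide; open, the fingers measure 114 mm over their backs; the gripper's body (76 mm by 85 mm) begins 54 mm behind the grasp point. The pads swing forward as they close: fully open they stand 13 mm farther back than shut.
Start: joints at [-1.444, 0.22, 1.526, -0, 1.395, -0.126], TCP at [0.156, -0.605, 0.231] pointing down, gripper open.
Joint ranges: [-2.98, 2.98], [-0.91, 2.08], [0.09, 2.57], [-1.24, 4.39], [0.2, 2.65], [-2.68, 2.68]. Speed limits (rad/s): [2.57, 2.57, 3.01, 3.14, 3.14, 3.14].

## Interface

Orientations are given as [roll, pitch, yaw] about the fixed x, y, z axes, in that order (R = Rz(yaw) Ry(pitch) Rx(roll)).
In Python, from plant import manip, claw, get_image, get_calibration, observe gives the robot as it stands (manip), with the cameras as plain functions, the readings as plain functions and the gripper (claw). Calls block until the motion is done:
- manip.movep(position, orientation): joint-space move of the TCP to a pose.
- manip.move_l(position, feed=0.15, rotation=None, max_force=None): straight line of the TCP; rotation=None keeps the orientation; feed is the mean speed in m/s. With max_force (N) it stops when the force on the tool has changed by that much, and returns True; else False.
- manip.set_joints(angles): joint-space move.
- claw.gripper_to(opening, f_grip=None): finger opening in m; f_grip is the grip in N (None keeps the last); returns when the fingers have stopped.
- manip.hold(seconds).
- manip.inverse_kinematics(position, orientation): joint angles nearest the present ones, or None.
- observe(): the state.
- get_image(name): name is "side" or "top"; returns (picture, depth): 420x560x3 uint8, red, green, blue; 420x560 float32, m along the optical axis (not along the pixel's ray), 0 where there is no reading.
- get_calibration(name): a dict with "intrinsics" (3x3 intrinsics, pixels), "world_from_camera" (4x4, takes a point from camera to world coordinates). Camera axes: x right, y down, z forward; pixel columns grow to the right and rows downward; lengths in m; the calibration is good to about 2 mm. A picture is of the moment at which its call begins. get_calibration takes no time and is no camera call.
A pose or a line that the arm cannot do raises manip.Unreachable and nothing moves.
- manip.job_done(): hands the job in; it is judged then, once.
The state is a dict: "time_s": time; "q": joint angles; "joint_velocities": joint speeds; "joint_torque": joint torques, N m; "eef_pos": TCP position; "tcp_rot": TCP orientation; "ft_force": force on the tool from outside, world axes, zero at the start; "torque": the same for the moment, N m; "opening": finger opening in m; "grasp_force": force on a finger pad.
Only numpy, scipy, OpenCV 4.12 (cv2) and the standard library are available. Lean on these libraries where they do the work, as an engineer would, in place of code of your own. Each camera call takes 0.05 s, during which the arm holds its last target. There are 200 camera calls.

## Working session

There is one attempt and no reset: what is moved stays moved. The work goes in short steps, each a Python script; the robot and the scene stay as the last script left them, time stands still between calls to the robot, and variables do not carry over. Pictures are saved under pics/ and viewed, at most 10 in all, crops included, and the job is handed in when it is done.

```bash
ls; mkdir -p pics
python3 - <<'E'
from plant import manip, claw, get_image, get_calibration, observe
import numpy as np, cv2
np.set_printoptions(precision=4,suppress=True)
for n in("side","top"):
    im,d=get_image(n); c=get_calibration(n)
    cv2.imwrite(f"pics/{n}0.png",im[:,:,::-1]); np.savez(f"{n}0.npz",im=im,d=d,K=c["intrinsics"],T=c["world_from_camera"])
    print(n,c["intrinsics"],c["world_from_camera"],(d>0).mean())
o=observe();print(o)
E
```

```text
pics
plant.py
side [[417.1253   0.     279.5029]
 [  0.     417.1253 204.5106]
 [  0.       0.       1.    ]] [[-0.8473 -0.4717  0.2441  0.3097]
 [-0.5311  0.7533 -0.3879  0.3856]
 [-0.0009 -0.4584 -0.8888  1.0185]
 [ 0.      0.      0.      1.    ]] 0.9960289115646258
top [[392.1833   0.     274.4471]
 [  0.     392.1833 209.8842]
 [  0.       0.       1.    ]] [[ 0.0163 -0.9961  0.0862  0.486 ]
 [-0.9998 -0.0167 -0.0049 -0.0434]
 [ 0.0063 -0.0861 -0.9963  1.008 ]
 [ 0.      0.      0.      1.    ]] 0.9958205782312926
{'time_s': 0.1, 'q': array([-1.4441,  0.2211,  1.5275, -0.    ,  1.3947, -0.1261]), 'joint_velocities': array([ 0.001 , -0.0028, -0.0035,  0.0013, -0.0014,  0.0008]), 'joint_torque': array([  0.0012, -49.8244, -39.0547,  -0.0002,   0.0056,   0.    ]), 'eef_pos': array([ 0.1563, -0.6046,  0.2303]), 'tcp_rot': array([-3.1399, -0.0002,  0.2528]), 'ft_force': array([ 0.0727, -0.8134,  1.2577]), 'torque': array([ 0.0026, -0.032 , -0.0138]), 'grasp_force': 0.0, 'opening': 0.08503219519403156}
```

View pics/side0.png

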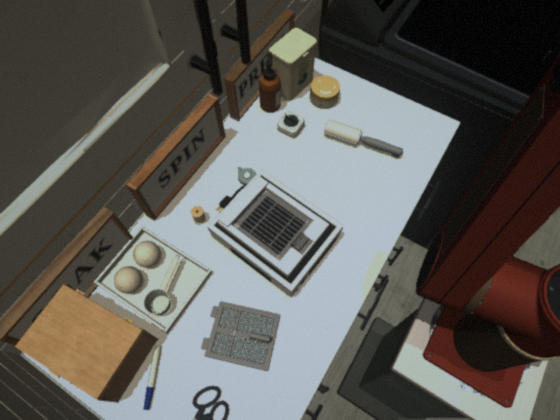

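View pics/top0.png

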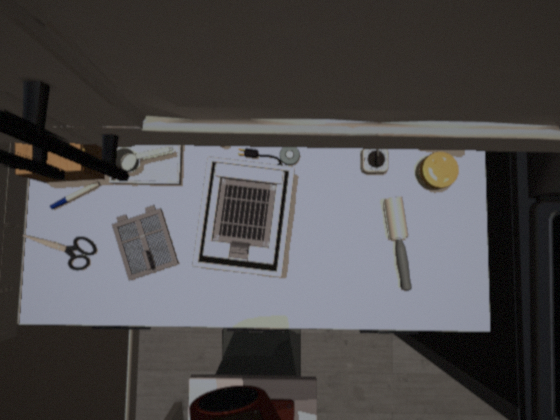

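The side view shows the filter (about 242,335) with tongues at left (208,310 / 207,348) and the unit (about 275,228). In the top view the filter is at about (146,243), tongues up at (122,214) and (150,208), and the unit is at about (243,218) with its catch at (240,250).

Run:
```python
import cv2
t=cv2.imread("pics/top0.png")[148:288,95:305]; cv2.imwrite("pics/topc.png",cv2.convertScaleAbs(cv2.resize(t,(798,532),interpolation=cv2.INTER_CUBIC),alpha=1.2,beta=15))
s=cv2.imread("pics/side0.png")[165:305,190:355]; cv2.imwrite("pics/sidec.png",cv2.resize(s,(660,560),interpolation=cv2.INTER_CUBIC))
```

```text
(no output)
```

View pics/topc.png

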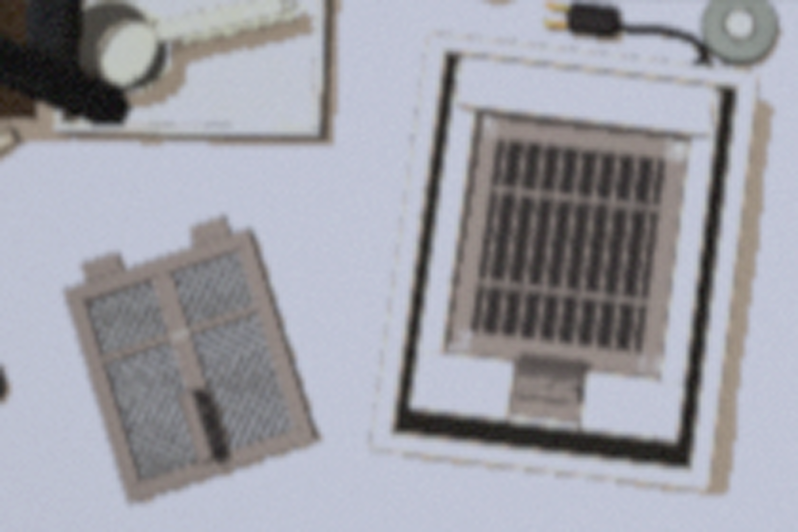

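View pics/sidec.png

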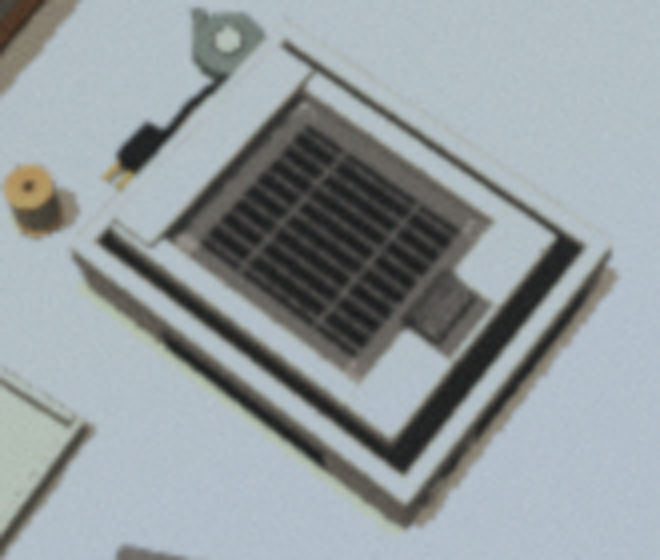

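The top crop shows the bay with deck edges at about (478,112), (445,350), (660,377) and (690,140), the lip's front edge from (460,105) to (710,138), and the catch at (548,390). The filter's corners are at (65,290), (250,230), (318,437) and (133,500), with the dark grip from (195,390) to (222,460). In the side crop the bay runs along (170,240)-(355,380)-(490,220)-(310,90). Next I refine these edges to sub-pixel and triangulate.

```bash
cat > vis.py <<'E'
import numpy as np, cv2
np.set_printoptions(precision=4,suppress=True)
L={n:np.load(f"{n}0.npz") for n in("side","top")}
def edge(n,a,b,t0=.12,t1=.88,w=3.5,ch=None):
    """refine line a-b to strongest gradient; returns (point,dir,residual)"""
    im=L[n]["im"].astype(np.float32); g=cv2.GaussianBlur(im.mean(2) if ch is None else im@np.float32(ch),(0,0),.7)
    a,b=np.float32(a),np.float32(b); d=(b-a)/np.linalg.norm(b-a); nn=np.float32([-d[1],d[0]]); s=np.arange(-w,w+.01,.1,np.float32)
    P=[]
    for t in np.linspace(t0,t1,40):
        q=a+t*(b-a)+s[:,None]*nn; v=cv2.remap(g,q[:,0].reshape(1,-1),q[:,1].reshape(1,-1),cv2.INTER_CUBIC)[0]
        P.append(q[np.argmax(np.abs(np.gradient(v)))])
    P=np.float32(P)
    for _ in range(2):
        vx,vy,x,y=cv2.fitLine(P,cv2.DIST_HUBER,0,.01,.01).ravel(); r=(P-[x,y])@np.float32([-vy,vx]); P=P[np.abs(r)<max(.4,1.5*np.median(np.abs(r)))]
    return np.array([x,y]),np.array([vx,vy]),(np.abs(r).mean().round(2),len(P))
def cross(e,f):
    t=np.linalg.solve(np.c_[e[1],-f[1]],f[0]-e[0]); return e[0]+t[0]*e[1]
def ray(n,p):
    K,T=L[n]["K"],L[n]["T"]; v=T[:3,:3]@np.linalg.solve(K,[p[0],p[1],1]); return T[:3,3],v/np.linalg.norm(v)
def onz(n,p,z):
    o,v=ray(n,p); return o+v*(z-o[2])/v[2]
def tri(p,q):
    (o,u),(c,v)=ray("top",p),ray("side",q); s=np.linalg.lstsq(np.c_[u,-v],c-o,rcond=None)[0]
    A,B=o+s[0]*u,c+s[1]*v; return (A+B)/2,np.linalg.norm(A-B)
T=lambda x,y:(x/3.8+95,y/3.8+148)
S=lambda x,y:(x/4+190,y/4+165)
E
python3 - <<'E'
from vis import *
# bay: +y, -y, catch edge halves
top=[edge("top",T(475,112),T(447,350)),edge("top",T(690,140),T(660,377)),edge("top",T(447,350),T(510,358),.1,.9),edge("top",T(460,105),T(710,138))]
sd=[edge("side",S(170,240),S(355,380)),edge("side",S(310,85),S(495,220)),edge("side",S(355,380),S(495,220),.02,.3),edge("side",S(150,242),S(312,72))]
for t,s in zip(top,sd): print(t,s)
for i in(0,1):
  a,b=cross(top[i],top[2]),cross(sd[i],sd[2]); print("corner tri",tri(a,b),onz("top",a,.08),onz("side",b,.08))
  a,b=cross(top[i],top[3]),cross(sd[i],sd[3]); print("lip",tri(a,b),onz("top",a,.088),onz("side",b,.088),onz("top",a,.0785),onz("side",b,.0785))
# filter
c=[T(65,290),T(250,230),T(318,437),T(133,500)]
e=[edge("top",c[i],c[(i+1)%4],*((.36,.62) if i==0 else (.12,.88))) for i in range(4)]
print([x[2] for x in e]); C=[cross(e[i-1],e[i]) for i in range(4)]
W=np.array([onz("top",p,.01) for p in C]); print(W, np.linalg.norm(np.diff(W,axis=0),axis=1))
im=cv2.imread("pics/side0.png")[290:380,192:292]; cv2.imwrite("pics/sf.png",cv2.resize(im,None,fx=6,fy=6,interpolation=cv2.INTER_CUBIC))
# depth
for n in L:
  d=L[n]["d"]
  for nm,p in {"table":(200,300),"bay":T(575,200),"deckL":T(435,330),"flt":T(160,300)}.items():
    if n=="top":
      p=np.round(p).astype(int); o,v=ray(n,p); k=d[p[1],p[0]]; print(nm,(L[n]["T"]@np.r_[np.linalg.solve(L[n]["K"],[p[0],p[1],1])*k,1])[:3])
E
```

```text
Traceback (most recent call last):
  File "vis.py", line 10, in edge
    q=a+t*(b-a)+s[:,None]*nn; v=cv2.remap(g,q[:,0].reshape(1,-1),q[:,1].reshape(1,-1),cv2.INTER_CUBIC)[0]
                                ~~~~~~~~~^^^^^^^^^^^^^^^^^^^^^^^^^^^^^^^^^^^^^^^^^^^^^^^^^^^^^^^^^^^^^
cv2.error: OpenCV(4.12.0) /io/opencv/modules/imgproc/src/imgwarp.cpp:1821: error: (-215:Assertion failed) ((map1.type() == CV_32FC2 || map1.type() == CV_16SC2) && map2.empty()) || (map1.type() == CV_32FC1 && map2.type() == CV_32FC1) in function 'remap'
```

```bash
sed -i 's/q=a+t\*(b-a)+s\[:,None\]\*nn;/q=np.float32(a+t*(b-a)+s[:,None]*nn);/' vis.py
cat > m1.py <<'E'
from vis import *
top=[edge("top",T(475,112),T(447,350)),edge("top",T(690,140),T(660,377)),edge("top",T(447,350),T(510,358),.1,.9),edge("top",T(460,105),T(710,138))]
sd=[edge("side",S(170,240),S(355,380)),edge("side",S(310,85),S(495,220)),edge("side",S(355,380),S(495,220),.02,.3),edge("side",S(150,242),S(312,72))]
for t,s in zip(top,sd): print(t[2],s[2])
for i in(0,1):
  a,b=cross(top[i],top[2]),cross(sd[i],sd[2]); print("corner tri",tri(a,b),onz("top",a,.08),onz("side",b,.08))
  a,b=cross(top[i],top[3]),cross(sd[i],sd[3]); print("lip",tri(a,b),onz("top",a,.088),onz("side",b,.088),onz("top",a,.0785),onz("side",b,.0785))
c=[T(65,290),T(250,230),T(318,437),T(133,500)]
e=[edge("top",c[i],c[(i+1)%4],*((.36,.62) if i==0 else (.12,.88))) for i in range(4)]
print([x[2] for x in e]); C=[cross(e[i-1],e[i]) for i in range(4)]
W=np.array([onz("top",p,.01) for p in C]); print(W, np.linalg.norm(np.diff(W,axis=0),axis=1))
im=cv2.imread("pics/side0.png")[290:380,192:292]; cv2.imwrite("pics/sf.png",cv2.resize(im,None,fx=6,fy=6,interpolation=cv2.INTER_CUBIC))
d=L["top"]["d"]
for nm,p in {"table":(200,300),"bay":T(575,200),"deckL":T(435,330),"flt":T(160,300)}.items():
  p=np.round(p).astype(int); k=d[p[1],p[0]]; print(nm,(L["top"]["T"]@np.r_[np.linalg.solve(L["top"]["K"],[p[0],p[1],1])*k,1])[:3])
E
python3 m1.py
```

```text
(np.float32(0.19), 35) (np.float32(0.18), 26)
(np.float32(0.15), 25) (np.float32(0.15), 29)
(np.float32(0.17), 31) (np.float32(0.18), 30)
(np.float32(0.21), 32) (np.float32(0.18), 30)
corner tri (array([0.4905, 0.1017, 0.0739]), np.float64(0.001703078460459776)) [0.4913 0.1011 0.08  ] [0.4886 0.1032 0.08  ]
lip (array([0.6465, 0.0842, 0.0755]), np.float64(0.0014838405727233672)) [0.645  0.0828 0.088 ] [0.6413 0.088  0.088 ] [0.6466 0.0841 0.0785] [0.6447 0.085  0.0785]
corner tri (array([ 0.4774, -0.0358,  0.0711]), np.float64(0.002668688128750336)) [ 0.4787 -0.0354  0.08  ] [ 0.4746 -0.0324  0.08  ]
lip (array([ 0.6312, -0.0517,  0.0751]), np.float64(0.0008963686425876123)) [ 0.6297 -0.0514  0.088 ] [ 0.6264 -0.0459  0.088 ] [ 0.6311 -0.0515  0.0785] [ 0.6297 -0.0503  0.0785]
[(np.float32(0.23), 32), (np.float32(0.2), 37), (np.float32(0.19), 29), (np.float32(0.2), 36)]
[[0.5309 0.3664 0.01  ]
 [0.574  0.2405 0.01  ]
 [0.4316 0.1898 0.01  ]
 [0.3877 0.3149 0.01  ]] [0.1331 0.1512 0.1325]
table [ 0.3414  0.1362 -0.0008]
bay [0.5876 0.0209 0.0685]
deckL [0.5042 0.1052 0.0818]
flt [0.5229 0.2998 0.0106]
```

View pics/sf.png

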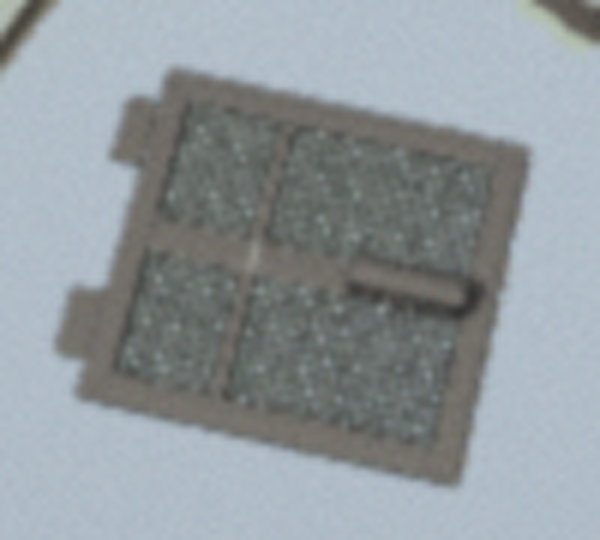

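The side crop of the filter shows its corners at about (175,70), (530,150), (460,485) and (80,398), with the grip top from (350,268) to (475,292). The bay dimensions check out: width 136.5 mm against 135, and length 154 to 156 against 153. The bay's middle comes to about (0.5607, 0.0254) at a yaw of -0.110. Next I cross-check the filter from both views and test IK.

```bash
cat > rob.py <<'E'
import numpy as np
from scipy.spatial.transform import Rotation as Ro
from plant import manip, claw, get_image, get_calibration, observe
np.set_printoptions(precision=4,suppress=True)
BAY=np.array([.5607,.0254,.066]); YB=-.110
G=np.array([-.042,0,.013])       # TCP in filter frame
def Rf(th,yaw): return Ro.from_euler("xyz",[0,th,yaw]).as_matrix()
def tip_pose(X,Y,Z,deg,b=BAY,yaw=YB,g=G):
    """TCP pose with tongue-tip underside at bay coords (X,Y,Z) (m), tilt deg"""
    th=np.radians(deg); R=Rf(th,yaw)
    return b+Rf(0,yaw)@[X,Y,Z]+R@(g-[.089,0,0]), [np.pi,th,yaw]
E
python3 - <<'E'
from vis import *
from rob import *
q=lambda x,y:(x/6+192,y/6+290)
c={"top":[T(65,290),T(250,230),T(318,437),T(133,500)],"side":[q(80,398),q(175,70),q(530,150),q(460,485)]}
C={}
for n in c:
  e=[edge(n,c[n][i],c[n][(i+1)%4],*((.38,.62) if i==0 else (.1,.9)),w=2.5) for i in range(4)]
  C[n]=[cross(e[i-1],e[i]) for i in range(4)]
  W=np.array([onz(n,p,.01) for p in C[n]]); x=W[0]+W[1]-W[2]-W[3]; y=W[0]+W[3]-W[1]-W[2]
  print(n,[k[2] for k in e],W.mean(0),np.arctan2(x[1],x[0]),np.arctan2(-y[0],y[1]),np.linalg.norm(x)/2,np.linalg.norm(y)/2)
for a,b in zip(C["top"],C["side"]): print(tri(a,b))
print("grip",tri(T(203,422),q(412,276)),onz("side",q(412,276),.036),onz("top",T(203,422),.036))
for dg in(0,10,20):
  for a in [(.085,0,0,dg),(.06,0,.05,dg)]:
    p,r=tip_pose(*a); print(dg,p,manip.inverse_kinematics(p,r), manip.inverse_kinematics(p,[np.pi,-r[1],r[2]+np.pi]))
print(manip.inverse_kinematics([.44,.264,.013],[np.pi,0,.335]))
E
```

```text
top [(np.float32(0.2), 31), (np.float32(0.19), 32), (np.float32(0.23), 35), (np.float32(0.2), 30)] [0.4809 0.2779 0.01  ] 0.33993850862087904 0.3255428008076705 0.1517135153429661 0.13297400873887252
side [(np.float32(0.18), 32), (np.float32(0.19), 33), (np.float32(0.18), 36), (np.float32(0.17), 34)] [0.4773 0.2816 0.01  ] 0.3434241939601079 0.3495547318092728 0.1515021809731447 0.13118499680240034
(array([0.5302, 0.3693, 0.0002]), np.float64(0.00480759942502473))
(array([ 0.5742,  0.2437, -0.0023]), np.float64(0.0006556845696682639))
(array([ 0.4302,  0.1923, -0.0021]), np.float64(0.0014049103800083402))
(array([0.3854, 0.3177, 0.0025]), np.float64(0.002411132521926303))
grip (array([0.441 , 0.2639, 0.0188]), np.float64(0.004143060669681259)) [0.4369 0.2653 0.036 ] [0.4437 0.2594 0.036 ]
0 [0.515  0.0304 0.079 ] [-0.0939  0.1288  1.9373 -0.      1.0756  1.5869] [-0.0939  0.1288  1.9373  0.      1.0756 -1.5547]
0 [0.4901 0.0332 0.129 ] [-0.0931 -0.0002  1.9674 -0.      1.1744  1.5877] [-0.0931 -0.0002  1.9674  0.      1.1744 -1.5539]
10 [0.5192 0.03   0.1016] [-0.0956  0.2417  1.7684  0.0026  1.306   1.5843] [-0.0956  0.2417  1.7684  0.0026  1.306  -1.5573]
10 [0.4944 0.0327 0.1516] [-0.095   0.1253  1.7996  0.0026  1.3911  1.5851] [-0.095   0.1253  1.7996  0.0026  1.3911 -1.5565]
20 [0.5272 0.0291 0.123 ] [-0.0971  0.373   1.5897  0.0044  1.5279  1.5827] [-0.0971  0.373   1.5897  0.0044  1.5279 -1.5589]
20 [0.5024 0.0318 0.173 ] [-0.0966  0.2644  1.6255  0.0046  1.6007  1.5836] [-0.0966  0.2644  1.6255  0.0046  1.6007 -1.558 ]
[ 0.3866  0.2331  1.9669 -0.      0.9416  1.6224]
```

The two views differ by a constant 3 to 4 mm, as the calibration tolerance allows. Depth confirms the heights, so I use the means. Now the grasp.

```bash
sed -i 's/^G=.*/G=np.array([-.042,0,.012])/' rob.py
python3 - <<'E'
from rob import *
g=np.array([.4397,.2648]); r=[np.pi,0,.340]
manip.movep([*g,.14],r); print(observe()["time_s"])
print(manip.move_l([*g,.06],feed=.2), manip.move_l([*g,.012],feed=.06,max_force=8))
o=observe(); print(o["eef_pos"],o["tcp_rot"],o["ft_force"],o["time_s"])
claw.gripper_to(.006,f_grip=40); o=observe(); print(o["opening"],o["grasp_force"],o["ft_force"],o["eef_pos"])
manip.move_l([*g,.10],feed=.1); o=observe(); print(o["opening"],o["grasp_force"],o["ft_force"],o["torque"],o["eef_pos"],o["time_s"])
p,rr=tip_pose(.060,0,.055,20); manip.movep(p,rr)
o=observe(); print(o["eef_pos"],p,o["tcp_rot"],o["ft_force"],o["time_s"])
for n in("side","top"):
    im,d=get_image(n); np.savez(f"{n}1.npz",im=im,d=d)
    import cv2; cv2.imwrite(f"pics/{n}1.png",cv2.resize(im[140:320,180:380,::-1] if n=="side" else im[130:290,150:350,::-1],None,fx=3,fy=3,interpolation=cv2.INTER_CUBIC))
E
```

```text
3.3167
False False
[0.44   0.2649 0.0122] [-3.1416 -0.0005  0.3401] [-0.5545 -0.3119  0.433 ] 4.8167
0.011286504732066441 40.006118416786194 [-0.8988 -0.1038  2.6223] [0.4399 0.2649 0.0122]
0.01136243751706979 39.4894140958786 [-0.0435 -0.0088 -1.6083] [ 0.0216  0.069  -0.    ] [0.4391 0.2645 0.0992] 6.5167
[0.5014 0.0329 0.1762] [0.5021 0.0319 0.1771] [-3.1408  0.3502 -0.1087] [ 0.22    0.6677 -1.492 ] 7.5167
```

View pics/side1.png

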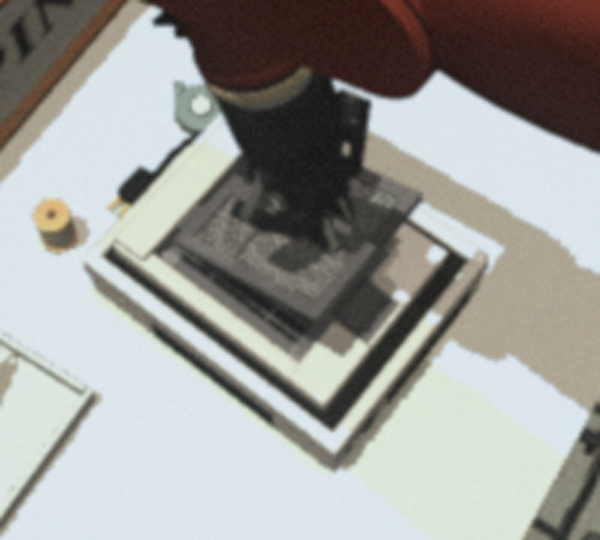

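The side view shows the filter held tilted, tongue end low, over the bay (around 290,240), with the tongue end (180,245) short of the lip (130,235). Next I feel for the ledge.

```bash
cat >> rob.py <<'E'
def go(X,Y,Z,deg,feed=.03,mf=4,quiet=False,**k):
    p,r=tip_pose(X,Y,Z,deg,**k); h=manip.move_l(p,feed=feed,rotation=r,max_force=mf)
    o=observe(); Rb=Rf(0,YB); R=Ro.from_euler("xyz",o["tcp_rot"]).as_matrix()@np.diag([1,-1,-1])
    t=Rb.T@(o["eef_pos"]+R@([.089,0,0]-G)-BAY)
    if not quiet: print(f"hit={h} tip mm={t*1e3} deg={np.degrees(o['tcp_rot'][1]):.2f} F={Rb.T@o['ft_force']} M={Rb.T@o['torque']} op={o['opening']*1e3:.2f} t={o['time_s']:.1f}")
    return h,t
E
python3 - <<'E'
from rob import *
go(.064,0,.022,20,.1,8)
go(.064,0,-.006,20,.02,4)
E
```

```text
hit=False tip mm=[63.3099  0.3371 21.1324] deg=20.10 F=[ 0.3838 -0.2672 -1.3084] M=[ 0.0422 -0.1678 -0.0024] op=11.12 t=8.1
hit=True tip mm=[63.2617  0.081  -1.3815] deg=20.10 F=[-0.8197  0.2702  1.7873] M=[-0.0115 -0.3939  0.0432] op=11.24 t=9.1
```

Run:
```python
from rob import *
Z=.002
go(.066,0,Z,20,.03,6)
h,a=go(.066,.010,Z,20,.015,4)
h,b=go(.066,-.010,Z,20,.015,4) 
if h and b[1]>a[1]-.001: h,b=go(.066,-.010,Z,20,.015,4)
yc=(a[1]+b[1])/2; print("yc",yc*1e3)
go(.066,yc,Z,20,.02,None)
```

```text
hit=False tip mm=[66.0106 -0.0454  1.8396] deg=20.01 F=[-0.2944 -0.6555 -1.7891] M=[ 0.0306 -0.1853 -0.0101] op=11.17 t=9.4
hit=True tip mm=[65.2004  3.2785  1.1011] deg=20.10 F=[ 0.1608 -1.7721 -0.8791] M=[-0.3266 -0.3089 -0.0871] op=10.95 t=9.9
hit=True tip mm=[64.4174 -2.6587  0.2152] deg=20.19 F=[ 1.0891  1.5128 -0.843 ] M=[ 0.2757 -0.3086  0.1005] op=11.16 t=10.4
yc 0.3098973883869317
hit=False tip mm=[65.83    0.3533  1.7589] deg=20.02 F=[ 0.0387 -0.0118 -1.8712] M=[-0.0384 -0.1976  0.0134] op=10.97 t=10.8
```

Run:
```python
from rob import *
Y=.0003
h,a=go(.100,Y,.001,20,.02,4)
x=a[0]-.002
go(x,Y,.001,20,.02,None)
go(x,Y,.0008,9,.03,8)
h,b=go(x+.015,Y,.0008,9,.015,4)
```

```text
hit=True tip mm=[83.597   0.1991  0.35  ] deg=20.18 F=[ 0.5992  0.4783 -1.9357] M=[ 0.0253 -0.1753  0.0069] op=11.51 t=11.8
hit=False tip mm=[81.2762  0.3574  0.7256] deg=20.02 F=[-0.8207 -0.1505 -1.8158] M=[ 0.0191 -0.2265 -0.0108] op=10.97 t=12.0
hit=False tip mm=[81.9586  0.271   1.1099] deg=8.98 F=[-0.015  -0.9482 -1.6138] M=[ 0.0322 -0.0585 -0.0319] op=11.43 t=13.0
hit=True tip mm=[85.8978  0.2241 -0.4818] deg=9.18 F=[ 0.1787  0.0258 -1.9028] M=[ 0.0219 -0.2422  0.0392] op=11.73 t=13.5
```

Run:
```python
from rob import *
Y=.0003
go(.0845,Y,.001,9,.02,None)
h,a=go(.0845,Y,.0003,7,.02,6)
h,b=go(.0965,Y,.0003,7,.015,5)
```

```text
hit=False tip mm=[84.2638  0.3335  0.85  ] deg=9.01 F=[ 0.4184 -0.2734 -1.6534] M=[ 0.0364 -0.0372 -0.0105] op=11.09 t=13.8
hit=False tip mm=[84.5103  0.3081  0.5165] deg=6.98 F=[ 1.1478  0.2982 -1.3356] M=[-0.0328 -0.1501 -0.0022] op=11.32 t=14.2
hit=True tip mm=[89.8542  0.2387 -0.9843] deg=7.18 F=[-0.3743 -0.7433  0.3362] M=[-0.0249 -0.2609 -0.0299] op=11.26 t=14.7
```

Run:
```python
from rob import *
Y=.0003; X=.0864
go(X,Y,.0005,7,.02,None)
go(X,Y,.0003,4.5,.02,15)
go(X,Y,0,2,.02,18)
go(X,Y,-.0005,0,.02,18)
```

```text
hit=False tip mm=[85.8305  0.3051  0.1137] deg=7.04 F=[-0.093   0.855  -1.7098] M=[-0.0205 -0.0748  0.006 ] op=11.19 t=15.0
hit=False tip mm=[87.4228  0.2687  1.29  ] deg=4.37 F=[ 3.7693 -0.8259  1.5359] M=[ 0.023  -0.5927 -0.0035] op=11.19 t=15.5
hit=False tip mm=[86.237   0.2949 -0.415 ] deg=2.02 F=[ 4.5715  0.5466 -3.6414] M=[ 0.0375 -0.9323  0.0551] op=11.09 t=15.9
hit=True tip mm=[87.101   0.2688  0.4552] deg=-0.12 F=[ 0.5959 -0.4312  3.5189] M=[ 0.0223  0.1278 -0.0062] op=11.26 t=16.3
```

Fx rose to 4.6 N and then dropped to 0.6, which suggests the catch snapped over. I press once more gently, then look.

Run:
```python
from rob import *
Y=.0003; X=.0864
go(X,Y,-.003,-.6,.015,14)
go(X,Y,-.0005,0,.02,None)
claw.gripper_to(.06); 
o=observe(); p=o["eef_pos"]; manip.move_l(p+[0,0,.10],feed=.15)
manip.movep([.35,-.40,.25],[np.pi,0,0])
print(observe()["time_s"])
import cv2
for n,s in(("side",np.s_[160:310,190:355]),("top",np.s_[148:288,180:310])):
    im,d=get_image(n); c=get_calibration(n); np.savez(f"{n}2.npz",im=im,d=d,K=c["intrinsics"],T=c["world_from_camera"])
    cv2.imwrite(f"pics/{n}2.png",cv2.resize(im[s][:,:,::-1],None,fx=4,fy=4,interpolation=cv2.INTER_CUBIC))
```

```text
hit=True tip mm=[87.1401  0.275   0.7466] deg=-0.23 F=[-0.3179  0.5772  5.0739] M=[-0.002   0.2818  0.0055] op=11.12 t=16.5
hit=False tip mm=[86.8372  0.2887  0.1983] deg=-0.04 F=[ 1.8282 -0.3663  5.7446] M=[-0.0088 -0.1556 -0.0265] op=11.64 t=16.7
19.775
```

View pics/side2.png

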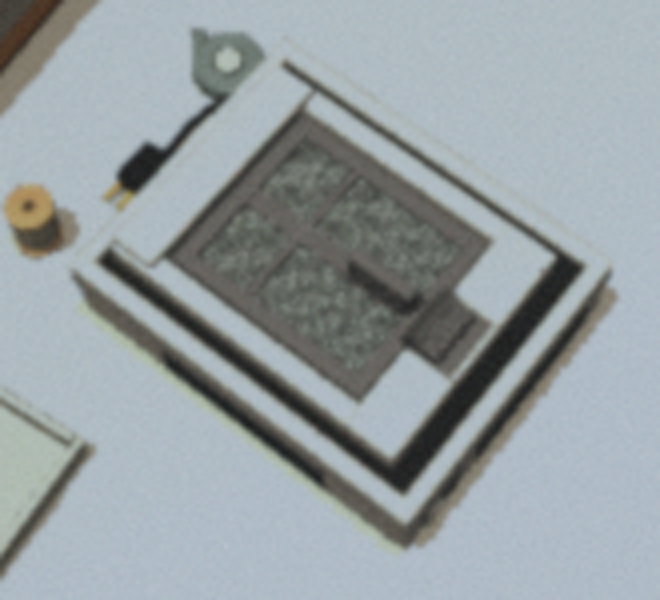

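View pics/top2.png

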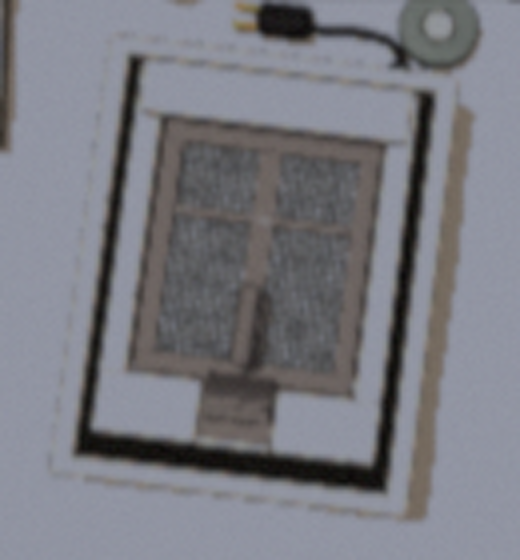

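Both views show the filter lying in the bay between its walls, with the catch (side 448,330; top 237,405) at the edge and nothing else moved. I check flatness with depth and the catch position by comparing images.

Run:
```python
from rob import *; import cv2
for n in("top","side"):
    A=np.load(f"{n}2.npz"); B=np.load(f"{n}0.npz"); T=A["T"]; K=A["K"]
    def h(x,y,z,S):
        w=BAY*[1,1,0]+Rf(0,YB)@[x-.0015,y,z]; c=np.linalg.inv(T)@np.r_[w,1]; u=K@c[:3]/c[2]; i,j=int(round(u[1])),int(round(u[0]))
        d=np.median(S["d"][i-1:i+2,j-1:j+2]); return round(1e3*(T[2,:3]@(np.linalg.solve(K,[j,i,1])*d)+T[2,3]),1)
    print(n,"frame front/back",[h(x,y,.076,A) for x in(.066,-.068) for y in(-.05,-.03,.03,.05)],"deck",[h(x,y,.08,A) for x in(-.05,.03) for y in(-.076,.076)])
    print(" catch then",[h(x,0,.088,B) for x in(-.07,-.074,-.078,-.082,-.088)],"now",[h(x,0,.088,A) for x in(-.07,-.074,-.078,-.082,-.088)])
```

```text
top frame front/back [np.float64(75.3), np.float64(74.9), np.float64(75.0), np.float64(74.9), np.float64(76.1), np.float64(76.7), np.float64(77.2), np.float64(77.6)] deck [np.float64(80.6), np.float64(80.2), np.float64(80.1), np.float64(80.0)]
 catch then [np.float64(83.1), np.float64(87.9), np.float64(90.8), np.float64(88.7), np.float64(86.2)] now [np.float64(84.3), np.float64(85.6), np.float64(91.6), np.float64(88.0), np.float64(87.4)]
side frame front/back [np.float64(75.9), np.float64(73.9), np.float64(76.9), np.float64(74.9), np.float64(75.3), np.float64(76.1), np.float64(75.0), np.float64(74.9)] deck [np.float64(80.3), np.float64(79.7), np.float64(78.5), np.float64(79.9)]
 catch then [np.float64(65.9), np.float64(80.9), np.float64(85.5), np.float64(89.5), np.float64(86.0)] now [np.float64(77.7), np.float64(82.0), np.float64(88.5), np.float64(89.2), np.float64(85.7)]
```

The filter is flat and the catch has sprung back. The top view reads the back edge about 1 mm high, so I give one thumb-like press on the grip to make sure it is home, then recheck.

Run:
```python
from rob import *
g=(BAY+Rf(0,YB)@[-.047,.0003,0])[:2]; r=[np.pi,0,YB]
claw.gripper_to(0.0); manip.movep([*g,.16],r)
manip.move_l([*g,.115],feed=.1)
h=manip.move_l([*g,.090],feed=.015,max_force=12); o=observe(); print(h,o["eef_pos"],o["ft_force"])
manip.move_l([*g,.18],feed=.15); manip.movep([.35,-.40,.25],r); print(observe()["time_s"])
for n in("top","side"):
    im,d=get_image(n); c=get_calibration(n); T=c["world_from_camera"];K=c["intrinsics"]
    def h(x,y,z):
        w=BAY*[1,1,0]+Rf(0,YB)@[x-.0015,y,z]; p=np.linalg.inv(T)@np.r_[w,1]; u=K@p[:3]/p[2]; i,j=int(round(u[1])),int(round(u[0]))
        e=np.median(d[i-1:i+2,j-1:j+2]); return float(round(1e3*(T[2,:3]@(np.linalg.solve(K,[j,i,1])*e)+T[2,3]),1))
    print(n,[h(x,y,.076) for x in(.066,-.068) for y in(-.05,-.03,.03,.05)])
```

```text
True [0.5139 0.0309 0.102 ] [-0.1432  0.1661  5.8723]
26.1333
top [75.8, 73.9, 74.1, 73.3, 76.1, 77.4, 76.3, 76.9]
side [74.3, 75.8, 76.0, 75.0, 74.5, 75.9, 74.8, 75.9]
```

The fingers met the grip's top at z = 102.0 mm, which is exactly ledge (66) plus grip (36), so the filter is fully home.

```bash
python3 -c "
from plant import manip, claw, get_image, get_calibration, observe
print(manip.job_done())"
```

```text
the job is handed in; nothing more can be done
None
```

The lint filter is back in its bay, flat, with the tongues under the lip and the catch sprung over its edge, and I handed the job in at about 26 s with the arm clear; no verdict came back.

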